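# Load a power module into the test box through its spring flap and start the test

## Task

Take the long module out of the rack, push it through the spring flap in the sloping face of the grey test box, keeping the flap held open until the module is right inside, and let it go so that it lies in the well and the flap swings fully shut. Then throw the start lever all the way over to its other side. Leave the short modules in the rack and everything else on the bench where they are.

Things in the scene. Friction and masses are not known exactly. Their poses are not given: they have to be found in the camera images.
- module_center (a point): centre (half-way up) of the LONG power module: aluminium slab 120 mm long (its y axis), 16 thick (x), 55 tall (z), 0.17 to 0.34 kg, a pale circuit board let into one face. It stands upright on its long edge in one of the rack's three grooves (14 mm deep, so its upper 41 mm are free); take it from above across its 16 mm thickness.
- short_a_center (a point): centre of a short module: the same kind of slab but only 80 mm long, 16 mm thick, 45 mm tall, standing in another groove of the rack (bystander)
- short_b_center (a point): centre of the other short module, 80 x 16 x 45 mm, in the remaining groove (bystander)
- rack: fixed black rack 180 (x) x 150 (y) x 22 mm high, origin under its centre, three grooves along its y axis at x = -62, 0 and +62 mm, each 20 mm wide, 130 long, floor 8 mm above the bench. Which module stands in which groove varies. The rack is on the right half of the bench, the test box on the left.
- tester: fixed grey test box, origin on the bench below the centre of its mouth; x runs from its low front to its high rear (roughly across the bench, to the robot's left), z up. Spans x -83 to +130, y +-100 mm; front 122 high, then a flat face rising at 30 deg (mouth in it) to the roof, 217 high from x 77. A display head overhangs the roof: x 68 to 130, 270 to 310 high. Inside, an open well, floor 20 mm up, x -77 to +124, y +-92.
- tester_mouth (a point): centre of the mouth, in the sloping face, 170 mm above the bench; axes as the test box's. Mouth: 150 mm along y, 92 mm up the slope, edges 6 mm thick. Square into it is the direction (sin 30, 0, -cos 30 deg) in the box's axes: a gripper so pointed is tilted 30 deg from vertical, fingers to the rear and down.
- flap (a joint): angle of the aluminium spring flap (146 x 90 x 3 mm) closing the mouth: 0 shut, flush with the face, up to 1.5 rad as it swings inward; hinged on the mouth's upper (rear) edge. About 4 N on its middle starts it, 5 to 6 N keeps it wide open: more than the module's weight. It snaps shut when let go. A module dropped into the well clears its sweep; one within 90 mm of the hinge blocks it.
- start (a joint): angle of the start lever: 0 to 0.2 when off (at 0 it leans 0.5 rad from vertical to the -x side of its block), 1.0 rad when fully over (leaning 0.5 rad to the +x side); about 0.06 N m of friction, stays where it is left
- start_tip (a point): centre of the black ball (26 mm across) at the end of the start lever, 90 mm from its pivot; this point moves with the lever
- start_base: fixed grey switch block 70 (x) x 50 (y) x 25 mm that carries the start lever; origin under its centre; the lever's pivot is 22 mm above the origin and turns about the block's y axis
- brass_block: loose solid brass block 100 x 60 x 25 mm with four dark holes, lying flat (bystander); origin under its centre
- multimeter: yellow hand-held multimeter 170 x 85 x 37 mm lying flat (bystander); origin under its centre
- screwdriver: screwdriver lying on the bench (bystander)
- wrench: steel wrench lying on the bench (bystander)
- solder_reel: grey reel, 60 mm across and 42 mm high (bystander); origin under its centre
- screw_jar: glass jar with a white lid, 56 mm across and 60 mm high (bystander); origin under its centre
Not all that is in view belongs to the job. Leave any pink look-alike of the part that bears module_center alone.

How it is judged:
On the way, in this order (a step that is already met when the one before it is completed fails the run):
1. the long module is lifted clear of the rack (height (world z) of module_center above 0.08 m), for 0.1 s.
2. the flap is held open with the module in the mouth (value of joint flap above 0.6 rad and distance between module_center and tester_mouth below 0.065 m), for 0.2 s.
3. the module lies in the well and the flap is shut, the start lever still off (x of module_center in the frame of tester between -0.078 and 0.125 m and y of module_center in the frame of tester between -0.093 and 0.093 m and z of module_center in the frame of tester between 0.015 and 0.095 m and value of joint flap below 0.06 rad and value of joint start below 0.4 rad and linear speed of module below 0.05 m/s), for 0.2 s.
4. the start lever is thrown over (value of joint start above 0.85 rad), for 0.1 s.
At the end, for the whole second after the job is handed in: The long module lies at rest inside the test box's well (its centre within the walls and less than 95 mm above the bench), the flap is shut (under 0.06 rad), and the start lever is over (more than 0.85 of its 1.0 rad) (x of module_center in the frame of tester between -0.078 and 0.125 m and y of module_center in the frame of tester between -0.093 and 0.093 m and z of module_center in the frame of tester between 0.015 and 0.095 m and value of joint flap below 0.06 rad and value of joint start above 0.85 rad and linear speed of module below 0.03 m/s); the robot touches nothing.
It fails at once if a short module is moved more than 15 mm (distance of any of short_a_center, short_b_center from where it was at the start of the episode above 0.015 m).
It fails at once if another thing on the bench is moved more than 20 mm (distance of any of brass_block, multimeter, screwdriver, wrench, solder_reel, screw_jar from where it was at the start of the episode above 0.02 m).
It also fails if it takes over 69 s, if anything falls off the work surface, if the arm or the gripper's body presses on something with over 40 N, if the wrist force passes 120 N, or if a joint passes its speed limit or range.

## Robot

A 7-joint arm with a two-finger parallel gripper is mounted at the origin on the work surface. World frame = base frame: x ahead of the robot, y to its left, z up, the work surface at z = 0. Lengths are in m, angles in rad, forces in N, time in s.
With the tool pointing down it reaches from about 0.4 to 0.9 m from the base axis. Payload 5.5 kg.
Tool frame: the origin (TCP) lies at the very end of the fingers, on their centre line; the grasp point (between the pads) lies 19 mm behind it (pinch_z is the distance from the TCP to the grasp point, in m); y points along the fingers, x is the direction in which the jaws open and shut, and the axes are right-handed (so a half turn about y gives the same grasp; the last joint's range is limited). The gripper opens to 92 mm and grips with 3 to 60 N. Pads are 19 mm wide; open, the fingers measure 130 mm over their backs; the gripper's body (75 mm by 190 mm) begins 47 mm behind the grasp point.
Start: joints at [-0.943, 0.501, -0.427, 1.55, 0.221, 1.138, -0.21], TCP at [0.232, 0.607, 0.227] pointing down, gripper open.
Joint ranges: [-2.88, 2.88], [-0.31, 2.03], [-1.54, 1.56], [0.2, 2.42], [-1.41, 4.55], [0.19, 2.02], [-2.57, 2.57]. Speed limits (rad/s): [2.57, 2.57, 3.14, 3.14, 3.14, 3.14, 3.14].

## Interface

Orientations are given as a unit quaternion [x, y, z, w].
In Python, from plant import sense, get_image, calibration, job_done, pinch_z gives the robot as it stands.
- The arm moves only by the tool send_rows, never from a script. Its argument "targets" is a list that holds one entry, the list of rows, each a list of 6 numbers: the shift along the tool's x, y, z as a fraction of full scale, then the turn, a rotation vector about the tool's x, y, z as a fraction of full scale. In form: [[[x, y, z, rx, ry, rz], ...]]. A call has 1 to 20 rows; each row shifts and turns the commanded pose from where the row before left it, along the tool's axes as they then stand; what a row does not reach is not made up. Full scale, the value 1, is 40 mm for a shift and 10 degrees for a turn. A row lasts 1/8 s, in which the tool goes at most 62.5 mm and 10.7 degrees, less where a joint would pass 70% of its speed; a pose out of reach is approached as far as the arm can. A call with a number of a shift or a turn outside -1 to 1 is refused whole. A call with a gripper value outside its range is refused whole. "grip" is the opening, from -1 (shut) to 1 (fully open), set as the call begins (left out, the last holds). The fingers move at their own pace and stop on an object; the grip force is fixed at half the most. Time passes only in rows, so rows that do not move let the fingers close. It gives the time, the measured TCP pose, the force and the opening at its end, in the units of the state.
- sense(): the state, without advancing time (a new reading comes with each control period).
- get_image(name): name is "scene" or "top" or "wrist"; returns (picture, depth): 420x560x3 uint8, red, green, blue; 420x560 float32, m along the optical axis (not along the pixel's ray), 0 where there is no reading.
- calibration(name): a dict with "fx", "fy", "cx", "cy" (pixels), "k1" (the pictures are not rectified: a ray, as slopes to the right and down, at radius r is drawn at 1 + k1 r^2 times it, then the intrinsics apply), "T" (4x4, takes a point from camera to world coordinates). Camera axes: x right, y down, z forward; pixel columns grow to the right and rows downward; lengths in m; the calibration is good to about 2 mm. A picture is of the moment at which its call begins: read the wrist's pose just before it. calibration takes no time and is no camera call; for the wrist camera it gives the pose at the moment of the call.
- job_done(): hands the job in, once; it reports no verdict.
The state is a dict: "t": time; "q": joint angles; "joint_velocities": joint speeds; "joint_efforts": joint torques, N m; "eef_pos": TCP position; "tool_rot": TCP orientation; "ft_force": force on the tool from outside, world axes, zero at the start; "wrist_torque": the same for the moment, N m; "opening": opening from 0.0 (shut) to 1.0 (fully open).
Only numpy, scipy, OpenCV 4.12 (cv2) and the standard library are available. Lean on these libraries where they do the work, as an engineer would, in place of code of your own. Each camera call takes 0.05 s, during which the arm holds its last target. There are 200 camera calls.

## Working session

There is one attempt and no reset: what is moved stays moved. The work goes in short steps, Python scripts to look and compute and a tool call to move; the robot and the scene stay as the last step left them, time stands still between calls to the robot, and variables do not carry over. Pictures are saved under pics/ and viewed, about 8 in all and at most 12, crops included, and the job is handed in when it is done.

Besides the shell and the picture viewer there is one more tool, called after ">>>" by a JSON object that holds its "op" and its "data". send_rows: Moves the arm, as the interface text tells. Its arguments: {"type":"object","properties":{"targets":{"type":"array"},"grip":{"type":"number"}},"required":["targets"]}

```bash
ls; mkdir -p pics; cat > h.py <<'E'
import numpy as np, cv2
from plant import sense, get_image, calibration, job_done, pinch_z
from scipy.spatial.transform import Rotation as R
def rays(name,uv,c=None):
    c=c or calibration(name); uv=np.atleast_2d(np.float64(uv))
    d=np.c_[(uv[:,0]-c['cx'])/c['fx'],(uv[:,1]-c['cy'])/c['fy']]
    p=d.copy()
    for _ in range(10): p=d/(1+c['k1']*(p**2).sum(1,keepdims=True))
    T=np.array(c['T']); return T[:3,3],np.c_[p,np.ones(len(p))]@T[:3,:3].T
def onplane(name,uv,z,c=None):
    o,d=rays(name,uv,c); return o+d*((z-o[2])/d[:,2])[:,None]
def pts(name,uv,dep,c=None):
    o,d=rays(name,uv,c); uv=np.atleast_2d(uv).astype(int); return o+d*dep[uv[:,1],uv[:,0]][:,None]
def cloud(name,dep,c=None):
    v,u=np.mgrid[:420,:560]; return pts(name,np.c_[u.ravel(),v.ravel()],dep,c).reshape(420,560,3)
E
python3 - <<'E'
from h import *
print(sense(),pinch_z)
for n in("top","scene"):
    im,d=get_image(n);c=calibration(n);np.savez(n+'0.npz',im=im,d=d)
    print(n,c,(d>0).mean()); cv2.imwrite(f'pics/{n}0.png',cv2.resize(im[...,::-1],(800,600)))
E
```

```text
pics
{'t': 0.0, 'q': array([-0.94282646,  0.50181553, -0.42676918,  1.55144469,  0.22085433,
        1.13828031, -0.21030361]), 'joint_velocities': array([-0.0006947 ,  0.00040345,  0.0012863 , -0.00058897, -0.00104649,
        0.0022976 , -0.00024601]), 'joint_efforts': array([ 3.21558646e-04, -5.66604781e+01, -5.81563622e+00, -2.79112852e+01,
       -6.85299374e-02,  3.09151865e-02,  1.73562980e-04]), 'eef_pos': array([0.23170284, 0.60656665, 0.22569888]), 'tool_rot': array([ 0.58276028,  0.40048528, -0.40158408, -0.58200706]), 'ft_force': array([ 0.29078253, -0.94760665,  0.07873652]), 'wrist_torque': array([-0.04073531, -0.00866489,  0.00023093]), 'opening': 1.002567308083869} 0.0188
top {'fx': 537.4981706663644, 'fy': 537.4981706663644, 'cx': 280.3829936577163, 'cy': 207.69138771208807, 'k1': -0.026531142953922268, 'T': array([[ 0.01016185, -0.98126312,  0.19240431,  0.26902161],
       [-0.999701  , -0.00568983,  0.02378112, -0.09432012],
       [-0.02224079, -0.19258844, -0.98102754,  1.37947152],
       [ 0.        ,  0.        ,  0.        ,  1.        ]])} 0.9959013605442177
scene {'fx': 463.98551440146434, 'fy': 463.98551440146434, 'cx': 282.1619123823352, 'cy': 200.27846483314596, 'k1': -0.15756316147692756, 'T': array([[ 0.53247833,  0.53513076, -0.65582155,  1.26104096],
       [ 0.84642062, -0.33091602,  0.41721303, -0.54731251],
       [ 0.00624166, -0.77725778, -0.62915132,  0.84233031],
       [ 0.        ,  0.        ,  0.        ,  1.        ]])} 0.9884396258503402
```

View pics/top0.png

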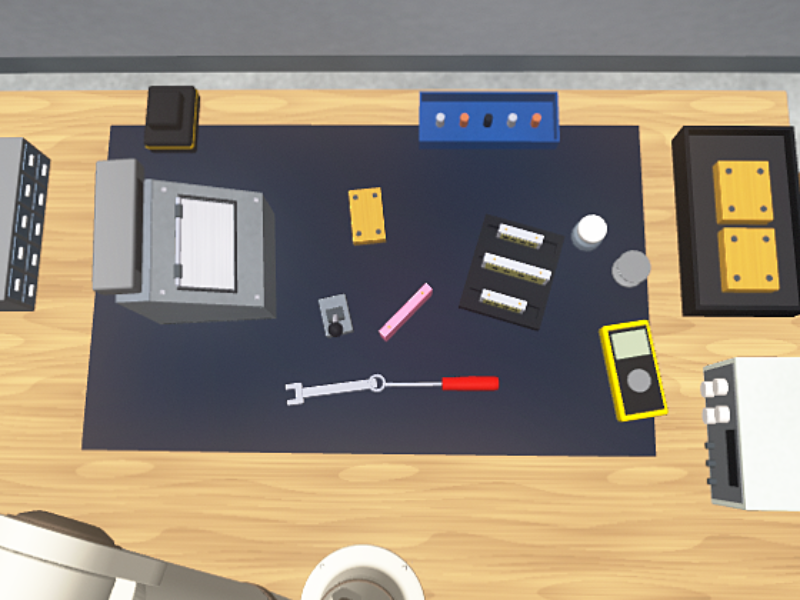

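View pics/scene0.png

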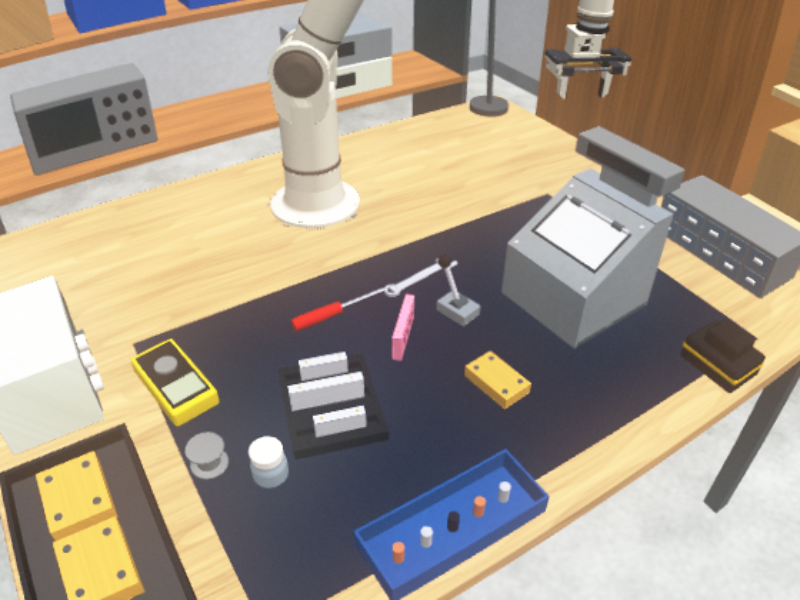

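```bash
cat > m.py <<'E'
from h import *
for n in("top","scene"):
    f=np.load(n+'0.npz');im=f['im'];d=f['d'];P=cloud(n,d);Z=P[...,2]
    print(n)
    # rack modules
    reg=(abs(P[...,0]-0.55)<.2)&(P[...,1]<-.15)&(P[...,1]>-.5)&(d>0)
    m=(reg&(Z>.035)&(Z<.075)&(im.min(-1)>95)).astype(np.uint8)
    k,l,s,_=cv2.connectedComponentsWithStats(m)
    for i in range(1,k):
        if s[i,4]<60: continue
        q=P[l==i]; h=np.percentile(q[:,2],95); q=q[q[:,2]>h-.006]
        (c,sz,a)=cv2.minAreaRect(np.float32(q[:,:2]*1000)); print('mod',c,sz,a,'h',h,len(q), 'uv',s[i,:4])
    # tester
    T=(P[...,1]>.15)&(P[...,1]<.6)&(P[...,0]>.25)&(P[...,0]<.8)&(d>0)
    N=np.cross(np.roll(P,-3,1)-np.roll(P,3,1),np.roll(P,-3,0)-np.roll(P,3,0)); N/=np.linalg.norm(N,axis=-1,keepdims=True)+1e-12; N*=np.sign(N[...,2:])
    sl=T&(abs(N[...,2]-np.cos(np.pi/6))<.04)&(Z>.125)&(Z<.215)
    q=P[sl]; 
    for _ in range(3):
        c=q.mean(0); n_=np.linalg.svd(q-c,full_matrices=0)[2][2]; n_*=np.sign(n_[2]); q=q[abs((q-c)@n_)<.003]
    ex=-np.r_[n_[:2],0]; ex/=np.linalg.norm(ex); ey=np.cross([0,0,1],ex)
    print('slope n',n_,'deg',np.degrees(np.arccos(n_[2])),'ex',ex,'yaw',np.degrees(np.arctan2(ex[1],ex[0])),len(q))
    y=q@ey; x=q@ex; print('y ext',np.percentile(y,[.2,99.8]),'x ext',np.percentile(x,[.2,99.8]),'z',np.percentile(q[:,2],[.2,99.8]))
    w=(sl&(im.min(-1)>195)).astype(np.uint8); k,l,s,_=cv2.connectedComponentsWithStats(w); i=1+np.argmax(s[1:,4]); f_=P[l==i]
    e=np.c_[f_@ex,f_@ey,f_[:,2]]; lo,hi=np.percentile(e,.3,0),np.percentile(e,99.7,0); print('flap ext',lo,hi,'center',ex*(lo+hi)[0]/2+ey*(lo+hi)[1]/2,(lo+hi)[2]/2)
    print('face col',np.median(im[sl],0))
    # lever
    reg=(P[...,0]>.3)&(P[...,0]<.6)&(P[...,1]>-.03)&(P[...,1]<.13)&(d>0)
    b=reg&(Z>.06)&(Z<.14)&(im.max(-1)<75); q=P[b]; print('ball',len(q),np.median(q,0),q.min(0),q.max(0), (np.argwhere(b).mean(0)[::-1]))
    q=P[reg&(Z>.018)&(Z<.029)&(im.min(-1)>80)]; print('base',cv2.minAreaRect(np.float32(q[:,:2]*1000)),len(q),np.median(q,0))
    # head
    q=P[(P[...,1]>.3)&(P[...,1]<.65)&(Z>.29)&(Z<.33)&(P[...,0]>.3)&(P[...,0]<.8)]; print('head',cv2.minAreaRect(np.float32(q[:,:2]*1000)),len(q))
E
python3 m.py
```

```text
top
mod (654.8888549804688, -401.23419189453125) (46.572410583496094, 47.89594268798828) 38.68785095214844 h 0.06337687909538348 210 uv [403 150  22  22]
mod (646.3080444335938, -276.04345703125) (78.8815689086914, 17.1645450592041) 73.45929718017578 h 0.05623070192203587 145 uv [349 156  32  16]
mod (589.7662963867188, -474.6138610839844) (58.23322296142578, 49.531768798828125) 4.5272016525268555 h 0.04600257798269273 263 uv [433 175  21  23]
mod (583.607666015625, -266.1797790527344) (119.35726165771484, 17.89790916442871) 73.51346588134766 h 0.06622747774059895 226 uv [338 177  48  21]
mod (526.0399169921875, -243.1485137939453) (79.06607055664062, 17.399612426757812) 74.48625946044922 h 0.05626186280988554 152 uv [337 202  32  16]
mod (450.86358642578125, -464.2695007324219) (45.92599105834961, 62.34479522705078) 9.096820831298828 h 0.042243368283473255 259 uv [428 230  27  21]
mod (386.6927185058594, -474.1990051269531) (38.36590576171875, 38.79804229736328) 56.337013244628906 h 0.045871647034017374 149 uv [439 258  17  17]
slope n [ 0.0329177  -0.49365142  0.86903665] deg 29.65
[... 1884 characters left out ...]
-0.        ] yaw 93.22021047746935 1134
y ext [-0.70751189 -0.51629183] x ext [0.14308873 0.30141445] z [0.12525004 0.21477707]
flap ext [ 0.19246319 -0.68295397  0.15163479] [ 0.25131684 -0.62280106  0.18654153] center [ 0.63938225  0.25821419 -0.        ] 0.16908815819191844
face col [188. 191. 194.]
ball 15 [0.47503532 0.03970663 0.10545282] [0.46609942 0.03593066 0.09988905] [0.48085355 0.0481453  0.10868648] [310.26666667 184.4       ]
base ((511.10162353515625, 30.66604232788086), (74.43023681640625, 112.82292175292969), 7.039961814880371) 270 [0.51868131 0.05070169 0.02352297]
head ((591.32568359375, 352.76641845703125), (202.51007080078125, 69.47340393066406), 4.150940418243408) 1348
```

```bash
cat >> h.py <<'E'
def plan(pos,X,Y):
    "shift (in tool axes, units of 40 mm) and turn (rotvec, units of 10 deg) from the present pose to one with jaw axis X, finger axis Y"
    s=sense(); r=R.from_quat(s['tool_rot']); X=np.array(X,float);Y=np.array(Y,float);Y/=np.linalg.norm(Y);X-=X@Y*Y;X/=np.linalg.norm(X)
    G=R.from_matrix(np.c_[X,Y,np.cross(X,Y)]); 
    print('t',s['t'],'pos',s['eef_pos'].round(4),'q',s['q'].round(2),'f',s['ft_force'].round(1),'open',round(s['opening']*92,1))
    print('turn/10deg',np.degrees((r.inv()*G).as_rotvec()).round(2)/10,'shift now axes',(r.inv().apply(pos-s['eef_pos'])/.04).round(3),'shift after turn',(G.inv().apply(pos-s['eef_pos'])/.04).round(3))
E
python3 - <<'E'
from h import *
s=sense(); print(R.from_quat(s['tool_rot']).as_matrix().round(3)); c=calibration('wrist'); print('wristcam in tool',(R.from_quat(s['tool_rot']).inv().apply(np.array(c['T'])[:3,3]-s['eef_pos'])).round(3))
a=np.radians(73.4); n=np.array([np.sin(a),-np.cos(a),0])
plan([.585,-.2655,.15],n,[0,0,-1]); plan([.585,-.2655,.15],-n,[0,0,-1])
E
```

```text
[[ 0.357 -0.001 -0.934]
 [ 0.934 -0.002  0.357]
 [-0.002 -1.     0.   ]]
wristcam in tool [ 0.    -0.159  0.072]
t 0.1 pos [0.2317 0.6066 0.2258] q [-0.94  0.5  -0.43  1.55  0.22  1.14 -0.21] f [-0.9 -0.9  0.2] open 92.2
turn/10deg [ 8.00e-03  8.57e+00 -8.00e-03] shift now axes [-17.213   1.925 -16.029] shift after turn [ 14.692   1.895 -18.371]
t 0.1 pos [0.2317 0.6066 0.2258] q [-0.94  0.5  -0.43  1.55  0.22  1.14 -0.21] f [-0.9 -0.9  0.2] open 92.2
turn/10deg [-8.00e-03 -9.43e+00 -8.00e-03] shift now axes [-17.213   1.925 -16.029] shift after turn [-14.692   1.895  18.371]
```

>>> {"op": "send_rows", "data": {"targets": [[[-0.95,0,-0.89,0,0,0],[-0.95,0,-0.89,0,0,0],[-0.95,0,-0.89,0,0,0],[-0.95,0,-0.89,0,0,0],[-0.95,0,-0.89,0,0,0],[-0.95,0,-0.89,0,0,0],[-0.95,0,-0.89,0,0,0],[-0.95,0,-0.89,0,0,0],[-0.95,0,-0.89,0,0,0],[-0.95,0,-0.89,0,0,0],[-0.95,0,-0.89,0,0,0],[-0.95,0,-0.89,0,0,0],[-0.95,0,-0.89,0,0,0],[-0.95,0,-0.89,0,0,0],[-0.95,0,-0.89,0,0,0],[-0.95,0,-0.89,0,0,0],[-0.95,0,-0.89,0,0,0],[-0.95,0,-0.89,0,0,0]]], "grip": -0.13}}

```text
t: 2.35
eef_pos: [0.5868, -0.2617, 0.2262]
tool_rot: [-0.582, -0.401, 0.401, 0.583]
ft_force: [0.8, -0.0, 0.4]
opening: 0.441
```

>>> {"op": "send_rows", "data": {"targets": [[[0,0,0,0,0.95,0],[0,0,0,0,0.95,0],[0,0,0,0,0.95,0],[0,0,0,0,0.95,0],[0,0,0,0,0.95,0],[0,0,0,0,0.95,0],[0,0,0,0,0.95,0],[0,0,0,0,0.95,0],[0,0,0,0,0.95,0]]]}}

```text
t: 3.48
eef_pos: [0.5861, -0.26, 0.2261]
tool_rot: [-0.699, 0.103, -0.102, 0.7]
ft_force: [0.1, 0.6, 0.0]
opening: 0.436
```

```bash
python3 - <<'E'
from h import *
a=np.radians(73.4); n=np.array([np.sin(a),-np.cos(a),0])
plan([.585,-.2655,.15],n,[0,0,-1])
c=calibration('wrist');im,d=get_image('wrist');np.savez('w1.npz',im=im,d=d)
cv2.imwrite('pics/w1.png',im[...,::-1])
P=cloud('wrist',d,c);Z=P[...,2]
m=((Z>.057)&(Z<.075)&(d>0)&(abs(P[...,0]-.585)<.12)&(abs(P[...,1]+.26)<.12)).astype(np.uint8)
k,l,s,_=cv2.connectedComponentsWithStats(m)
for i in range(1,k):
    if s[i,4]>100: q=P[l==i]; print(cv2.minAreaRect(np.float32(q[:,:2]*1000)),np.median(q[:,2]),s[i])
E
```

```text
t 3.475 pos [ 0.5861 -0.26    0.2261] q [ 0.1   0.47  0.38  1.6  -0.19  1.11  0.24] f [0.1 0.6 0. ] open 40.1
turn/10deg [-0.001 -0.01  -0.007] shift now axes [ 0.014  1.902 -0.139] shift after turn [ 0.012  1.902 -0.139]
((586.5928344726562, -264.4176940917969), (119.63885498046875, 16.537378311157227), 73.6966323852539) 0.06355126464311878 [ 279  147   16  106 1597]
```

>>> {"op": "send_rows", "data": {"targets": [[[0.04,1,-0.12,0,0,0],[0,1,0,0,0,0],[0,1,0,0,0,0],[0,0.8,0,0,0,0],[0,0.6,0,0,0,0],[0,0.3,0,0,0,0],[0,0.15,0,0,0,0],[0,0,0,0,0,0]]]}}

```text
t: 4.53
eef_pos: [0.5869, -0.2655, 0.033]
tool_rot: [0.7, -0.101, 0.101, -0.7]
ft_force: [-0.4, 1.0, 0.2]
opening: 0.438
```

>>> {"op": "send_rows", "data": {"targets": [[[0,0,0,0,0,0],[0,0,0,0,0,0],[0,0,0,0,0,0],[0,0,0,0,0,0]]], "grip": -1}}

```text
t: 5.03
eef_pos: [0.5871, -0.2655, 0.0333]
tool_rot: [0.7, -0.1, 0.101, -0.7]
ft_force: [-0.3, 0.5, 3.5]
opening: 0.173
```

>>> {"op": "send_rows", "data": {"targets": [[[0,0,0,0,0,0],[0,-0.2,0,0,0,0],[0,-0.5,0,0,0,0],[0,-1,0,0,0,0],[0,-1,0,0,0,0],[0,-1,0,0,0,0],[0,0,0,0,0,0]]]}}

```text
t: 5.9
eef_pos: [0.5889, -0.2668, 0.1857]
tool_rot: [0.7, -0.098, 0.104, -0.699]
ft_force: [-0.4, -0.7, -3.3]
opening: 0.173
```

>>> {"op": "send_rows", "data": {"targets": [[[-0.27,-0.6,0.9,0,0,0],[-0.27,-0.6,0.99,0,0,0],[-0.27,-0.6,0.99,0,0,0],[-0.27,-0.3,0.99,0,0,0],[-0.27,-0.26,0.99,0,0,0],[-0.27,0,0.99,0,0,0],[-0.27,0,0.99,0,0,0],[-0.27,0,0.99,0,0,0],[-0.27,0,0.99,0,0,0],[-0.27,0,0.99,0,0,0]]]}}

```text
t: 7.15
eef_pos: [0.5926, 0.1424, 0.2738]
tool_rot: [0.7, -0.102, 0.1, -0.699]
ft_force: [0.3, -0.6, -3.8]
opening: 0.176
```

>>> {"op": "send_rows", "data": {"targets": [[[0,0,0,0,-1,0],[0,0,0,0,-1,0],[0,0,0,0,-1,0],[0,0,0,0,-1,0],[0,0,0,0,-1,0],[0,0,0,0,-1,0],[0,0,0,0,-1,0],[0,0,0,0,-1,0],[0,0,0,0,-1,0],[0,0,0,0,-1,0],[0,0,0,0,-1,0],[0,0,0,0,0,0]]]}}

```text
t: 8.65
eef_pos: [0.5929, 0.141, 0.2739]
tool_rot: [-0.484, -0.514, 0.516, 0.485]
ft_force: [0.2, -0.4, -2.4]
opening: 0.172
```

```bash
cat >> h.py <<'E'
YAW=np.radians(93.6); EX=np.array([np.cos(YAW),np.sin(YAW),0]); EY=np.cross([0,0,1],EX); EZ=np.array([0,0,1.]); M=np.array([.595,.256,.170])
S3,C3=.5,np.sqrt(.75); INN=S3*EX-C3*EZ; UP=C3*EX+S3*EZ
E
python3 - <<'E'
from h import *
plan(M-.055*INN-.005*UP,UP,INN)
for n in('wrist','scene'):
    c=calibration(n);im,d=get_image(n);np.savez(n+'2.npz',im=im,d=d);cv2.imwrite(f'pics/{n}2.png',im[...,::-1])
E
```

```text
t 8.65 pos [0.5929 0.141  0.2739] q [-0.22  0.36 -0.07  1.61  0.03  1.18  1.33] f [ 0.2 -0.4 -2.4] open 15.8
turn/10deg [-0.012 -0.014 -3.002] shift now axes [ 2.071  1.467 -0.232] shift after turn [ 1.059  2.306 -0.232]
```

>>> {"op": "send_rows", "data": {"targets": [[[0,0,0,0,0,-1],[0,0,0,0,0,-1],[0,0,0,0,0,-1],[0.5,0,-0.12,0,0,0],[0.56,0.6,-0.11,0,0,0],[0,0.7,0,0,0,0],[0,0.6,0,0,0,0],[0,0.4,0,0,0,0],[0,0,0,0,0,0]]]}}

```text
t: 9.88
eef_pos: [0.5967, 0.2257, 0.2156]
tool_rot: [0.333, 0.622, -0.374, -0.602]
ft_force: [-0.6, -0.1, -2.3]
opening: 0.17
```

```bash
python3 - <<'E'
from h import *
plan(M-.055*INN-.005*UP,UP,INN)
cs=[]
for n in('wrist','scene'):
    c=calibration(n);im,d=get_image(n);np.savez(n+'3.npz',im=im,d=d,T=c['T'])
    cs.append(cv2.resize(im[...,::-1],(400,300)))
    P=cloud(n,d,c);E=(P-M); L=np.stack([E@UP,E@EY,E@INN],-1)
    # face: local window around mouth
    f=(abs(L[...,2])<.006)&(abs(L[...,0])<.09)&(abs(L[...,1])<.105)&(d>0)
    print(n,'face depth',np.median(L[f][:,2]),'y ext',np.percentile(L[f][:,1],[.5,99.5]),'up ext',np.percentile(L[f][:,0],[.5,99.5]))
    mo=(L[...,2]<-.02)&(L[...,2]>-.09)&(abs(L[...,1])<.07)&(abs(L[...,0])<.03)&(d>0); print('module y',np.percentile(L[mo][:,1],[1,99]),mo.sum())
big=get_image('wrist')[0][...,::-1]
cv2.imwrite('pics/w3.png',np.hstack([cs[0],cs[1]]))
E
```

```text
t 9.875 pos [0.5967 0.2257 0.2156] q [ 0.03  0.47 -0.2   1.71 -0.53  0.99  1.79] f [-0.6 -0.1 -2.3] open 15.6
turn/10deg [-0.017 -0.002 -0.001] shift now axes [-0.037 -0.009 -0.006] shift after turn [-0.037 -0.009 -0.006]
wrist face depth 0.00035248339264903975 y ext [-0.01471496  0.09873443] up ext [-0.08914314  0.08940405]
module y [-0.02359487  0.06087371] 6166
scene face depth 0.0003515179028916223 y ext [-0.10225205  0.09452099] up ext [-0.08959348  0.08917674]
module y [-0.06179967  0.044804  ] 409
```

View pics/w3.png

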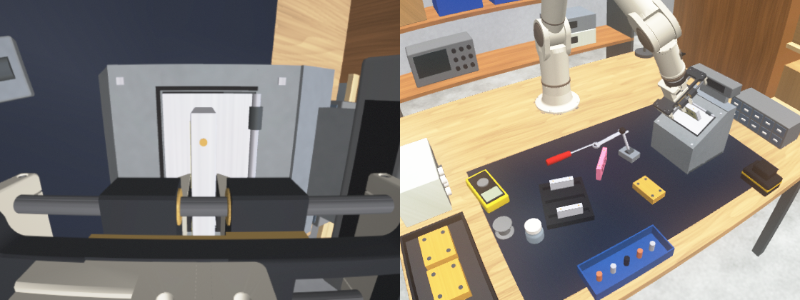

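>>> {"op": "send_rows", "data": {"targets": [[[0,0.5,0,0,0,0],[0,0.3,0,0,0,0],[0,0.25,0,0,0,0],[0,0.25,0,0,0,0],[0,0.25,0,0,0,0],[0,0.25,0,0,0,0],[0,0,0,0,0,0]]]}}

```text
t: 10.9
eef_pos: [0.5952, 0.2599, 0.1527]
tool_rot: [0.334, 0.622, -0.373, -0.601]
ft_force: [0.6, -3.8, -3.4]
opening: 0.171
```

```bash
python3 - <<'E'
from h import *
plan(M+.058*INN-.005*UP,UP,INN)
cs=[]
for n in('wrist','scene'):
    im,d=get_image(n); cs.append(cv2.resize(im[...,::-1],(400,300)) if n=='wrist' else cv2.resize(im[20:170,380:560,::-1],(400,300)))
cv2.imwrite('pics/w4.png',np.hstack(cs))
E
```

```text
t 10.9 pos [0.5952 0.2599 0.1527] q [-0.01  0.55 -0.22  1.75 -0.55  0.86  1.81] f [ 0.6 -3.8 -3.4] open 15.7
turn/10deg [-0.006 -0.005 -0.007] shift now axes [0.008 1.027 0.01 ] shift after turn [0.006 1.027 0.011]
```

View pics/w4.png

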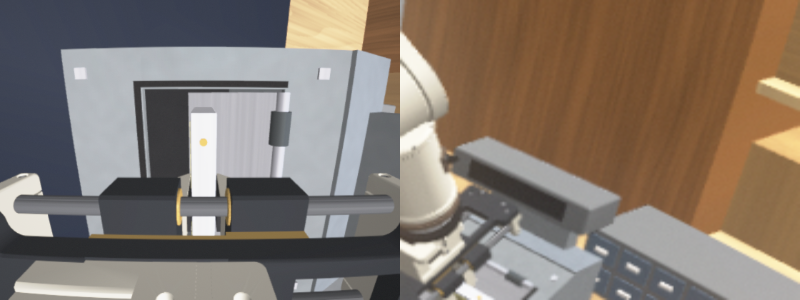

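>>> {"op": "send_rows", "data": {"targets": [[[0,0.25,0,0,0,0],[0,0.25,0,0,0,0],[0,0.25,0,0,0,0],[0,0.15,0,0,0,0],[0,0,0,0,0,0],[0,0,0,0,0,0],[0,0,0,0,0,0]]]}}

```text
t: 11.88
eef_pos: [0.5941, 0.2782, 0.1229]
tool_rot: [0.334, 0.623, -0.373, -0.601]
ft_force: [-0.4, -3.5, -4.9]
opening: 0.171
```

```bash
python3 - <<'E'
from h import *
plan(M+.058*INN-.005*UP,UP,INN)
im,d=get_image('wrist'); cv2.imwrite('pics/w5.png',im[...,::-1])
E
```

```text
t 11.875 pos [0.5941 0.2782 0.1229] q [-0.03  0.59 -0.23  1.76 -0.56  0.8   1.81] f [-0.4 -3.5 -4.9] open 15.8
turn/10deg [-0.004 -0.002 -0.002] shift now axes [-0.017  0.152  0.012] shift after turn [-0.017  0.152  0.012]
```

View pics/w5.png

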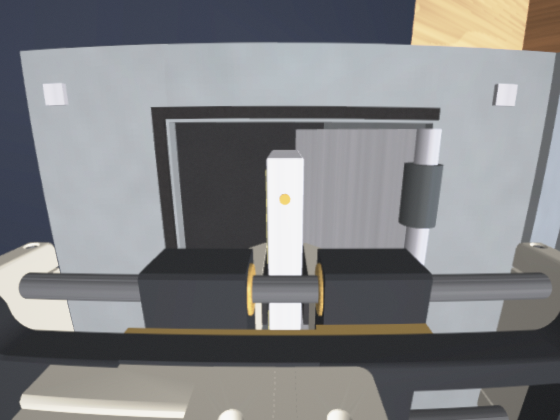

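>>> {"op": "send_rows", "data": {"targets": [[[0,0.1,0,0,0,0],[0,0,0,0,0,0],[0,0,0,0,0,0],[0,0,0,0,0,0]]]}}

```text
t: 12.42
eef_pos: [0.5948, 0.2804, 0.1198]
tool_rot: [0.334, 0.623, -0.372, -0.601]
ft_force: [1.3, -1.9, -4.3]
opening: 0.172
```

>>> {"op": "send_rows", "data": {"targets": [[[0,0,0,0,0,0],[0,0,0,0,0,0],[0,0,0,0,0,0],[0,0,0,0,0,0],[0,0,0,0,0,0],[0,0,0,0,0,0]]], "grip": -0.35}}

```text
t: 13.18
eef_pos: [0.5943, 0.2793, 0.1191]
tool_rot: [0.335, 0.623, -0.373, -0.601]
ft_force: [1.3, -5.1, -4.1]
opening: 0.325
```

```bash
python3 - <<'E'
from h import *
plan(M+.058*INN-.005*UP,UP,INN)
im,d=get_image('wrist'); cv2.imwrite('pics/w6.png',im[...,::-1])
E
```

```text
t 13.175 pos [0.5943 0.2793 0.1191] q [-0.03  0.6  -0.23  1.76 -0.56  0.79  1.82] f [ 1.3 -5.1 -4.1] open 29.9
turn/10deg [-0.    -0.005 -0.007] shift now axes [0.007 0.056 0.02 ] shift after turn [0.007 0.056 0.02 ]
```

View pics/w6.png

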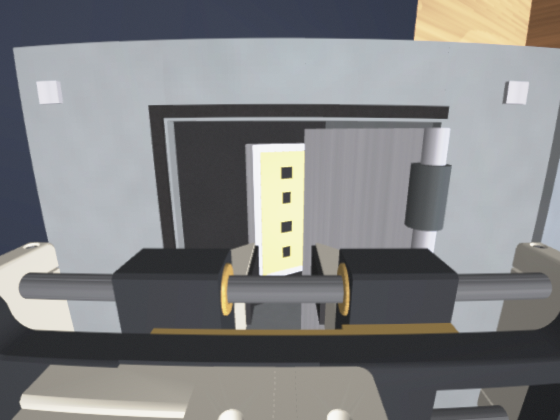

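```bash
python3 - <<'E'
from h import *
c=calibration('wrist');im,d=get_image('wrist');P=cloud('wrist',d,c);E=P-M
for u,v in [(252,170),(252,220),(285,160),(285,215),(285,260),(302,220),(220,200),(320,150),(320,220)]:
    e=E[v,u]; print((u,v),im[v,u],'x',(e@EX).round(3),'y',(e@EY).round(3),'z',(e[2]+.17).round(3),'depthin',(e@INN).round(3))
E
```

```text
(252, 170) [168 167 172] x 0.042 y 0.04 z 0.034 depthin 0.139
(252, 220) [158 157 162] x 0.042 y -0.002 z 0.032 depthin 0.141
(285, 160) [246 246 202] x 0.071 y 0.047 z 0.038 depthin 0.149
(285, 215) [247 246 206] x 0.071 y -0.001 z 0.037 depthin 0.151
(285, 260) [246 245 199] x 0.071 y -0.044 z 0.037 depthin 0.151
(302, 220) [244 241 197] x 0.09 y -0.008 z 0.036 depthin 0.161
(220, 200) [59 58 60] x 0.019 y 0.015 z 0.02 depthin 0.139
(320, 150) [149 149 153] x 0.045 y 0.06 z 0.121 depthin 0.065
(320, 220) [153 151 157] x 0.045 y 0.021 z 0.123 depthin 0.064
```

>>> {"op": "send_rows", "data": {"targets": [[[0,-0.4,0,0,0,0],[0,-0.6,0,0,0,0],[0,-0.6,0,0,0,0],[0,-0.6,0,0,0,0],[0,-0.8,0,0,0,0],[0,-1,0,0,0,0],[0,0,0,0,0,1],[0,0,0,0,0,1],[0,0,0,0,0,1],[0,0,0,0,0,0]]]}}

```text
t: 14.52
eef_pos: [0.5971, 0.2099, 0.2605]
tool_rot: [0.48, 0.52, -0.517, -0.482]
ft_force: [-0.0, -0.1, 0.3]
opening: 0.323
```

```bash
python3 - <<'E'
from h import *
plan([.46,.04,.28],EX,[0,0,-1])
o=[]
for n in('scene','top'):
    im,d=get_image(n);np.savez(n+'7.npz',im=im,d=d)
    o.append(cv2.resize(im[60:210,330:530,::-1] if n=='scene' else im[190:250,210:290,::-1],(400,300)))
    P=cloud(n,d);E=P-M;L=np.stack([E@UP,E@EY,E@INN],-1)
    f=(abs(L[...,0])<.04)&(abs(L[...,1])<.065)&(d>0)&(L[...,2]>-.02); print(n,'flap depth pctl',np.percentile(L[f][:,2],[5,50,95]) if f.sum() else 0,f.sum())
cv2.imwrite('pics/p7.png',np.hstack(o))
E
```

```text
t 14.525 pos [0.5971 0.2099 0.2605] q [-0.33  0.41 -0.06  1.57  0.02  1.16  1.25] f [-0.  -0.1  0.3] open 29.7
turn/10deg [0.007 0.07  0.029] shift now axes [-3.976 -0.511  3.736] shift after turn [-4.024 -0.487  3.688]
scene flap depth pctl [-0.00308495  0.00020446  0.00349127] 1243
top flap depth pctl [-0.00282929  0.00112477  0.00469813] 311
```

View pics/p7.png

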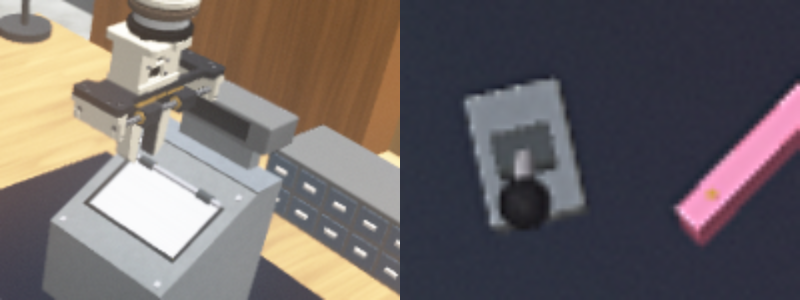

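```bash
python3 - <<'E'
from h import *
f=lambda x,y:(210+x/5-.4,190+y/5-.4)
q=onplane('top',[f(66,98),f(158,80),f(186,208),f(95,228)],.025); print(q.round(4),np.linalg.norm(q-np.roll(q,-1,0),axis=1))
c=q.mean(0); ax=(q[0]+q[1]-q[2]-q[3]);ax[2]=0;ax/=np.linalg.norm(ax); print('base',c,'ax',ax,np.degrees(np.arctan2(ax[1],ax[0])))
piv=np.r_[c[:2],.022]; ay=np.array([-ax[1],ax[0],0])
o,d=rays('top',[f(124,202)]); d=d[0]
# intersect ball ray with lever plane
t=((piv-o)@ay)/(d@ay)
b=onplane('top',[f(124,202)],.102)[0]; e=b-piv; print('ball z.102',b,'along',e@ax,'side',e@ay,'len',np.hypot(e@ax,.08))
for th in(0,.1,.2): print(th,-.09*np.sin(.5-th),.022+.09*np.cos(.5-th))
im=np.load('top7.npz')['im'];dd=np.load('top7.npz')['d'];P=cloud('top',dd)
m=np.zeros((420,560),bool);m[180:260,200:300]=1
m&=(P[...,2]>.018)&(P[...,2]<.032)&(im.min(-1)>60)&(im.max(-1)<215)&(im.max(-1).astype(int)-im.min(-1)<25)&(P[...,1]>.0)
print(cv2.minAreaRect(np.float32(P[m][:,:2]*1000)),m.sum())
E
```

```text
[[0.5299 0.0867 0.025 ]
 [0.5396 0.0395 0.025 ]
 [0.4731 0.0236 0.025 ]
 [0.4624 0.0698 0.025 ]] [0.0482343  0.06838697 0.04746586 0.06950318]
base [0.5012301  0.05491492 0.025     ] ax [0.97123785 0.2381114  0.        ] 13.775100702734546
ball z.102 [0.46417555 0.04685755 0.102     ] along -0.03790733138973125 side 0.0009974934802588263 len 0.0885266387766468
0 -0.04314829847437827 0.10098243057013354
0.1 -0.035047650807778545 0.10489548946025964
0.2 -0.02659681859952056 0.10798028402130452
((502.3787536621094, 56.05179214477539), (70.3480224609375, 49.17203903198242), 13.945718765258789) 360
```

```bash
cat >> h.py <<'E'
AX=np.array([np.cos(np.radians(13.8)),np.sin(np.radians(13.8)),0]);AYL=np.array([-AX[1],AX[0],0]);B=np.array([.502,.0555,0])
E
python3 - <<'E'
from h import *
plan(B-.095*AX+[0,0,.088],AYL,[0,0,-1])
E
```

```text
t 14.625 pos [0.5985 0.203  0.2593] q [-0.32  0.41 -0.06  1.57  0.02  1.16  1.25] f [ 0.4 -1.3 -1.6] open 30.3
turn/10deg [ 0.002 -1.002  0.018] shift now axes [-3.948  4.271  4.991] shift after turn [-3.006  4.283  5.599]
```

>>> {"op": "send_rows", "data": {"targets": [[[0,0,0,0,-1,0],[-0.5,0,0.93,0,0,0],[-0.5,0,0.93,0,0,0],[-0.5,0,0.93,0,0,0],[-0.5,0,0.93,0,0,0],[-0.5,0,0.94,0,0,0],[-0.5,0,0.94,0,0,0],[0,0.7,0,0,0,0],[0,0.9,0,0,0,0],[0,0.9,0,0,0,0],[0,0.9,0,0,0,0],[0,0.6,0,0,0,0],[0,0.28,0,0,0,0],[0,0,0,0,0,0]]], "grip": -1}}

```text
t: 16.38
eef_pos: [0.4096, 0.0305, 0.0869]
tool_rot: [-0.438, -0.555, 0.555, 0.438]
ft_force: [0.5, 0.2, 0.5]
opening: 0.003
```

```bash
python3 - <<'E'
from h import *
plan(B+.018*AX+[0,0,.088],AYL,[0,0,-1])
e=sense()['eef_pos']-B; print('along',e@AX,'side',e@AYL)
im,d=get_image('scene'); cv2.imwrite('pics/s8.png',cv2.resize(im[80:260,230:470,::-1],(800,600)))
E
```

```text
t 16.375 pos [0.4096 0.0305 0.0869] q [-0.12  0.27 -0.03  2.25  0.01  0.62  1.66] f [0.5 0.2 0.5] open 0.3
turn/10deg [-0.005 -0.035  0.003] shift now axes [ 0.073 -0.029 -2.842] shift after turn [ 0.056 -0.026 -2.843]
along -0.09570993417358352 side -0.002239452189891766
```

View pics/s8.png

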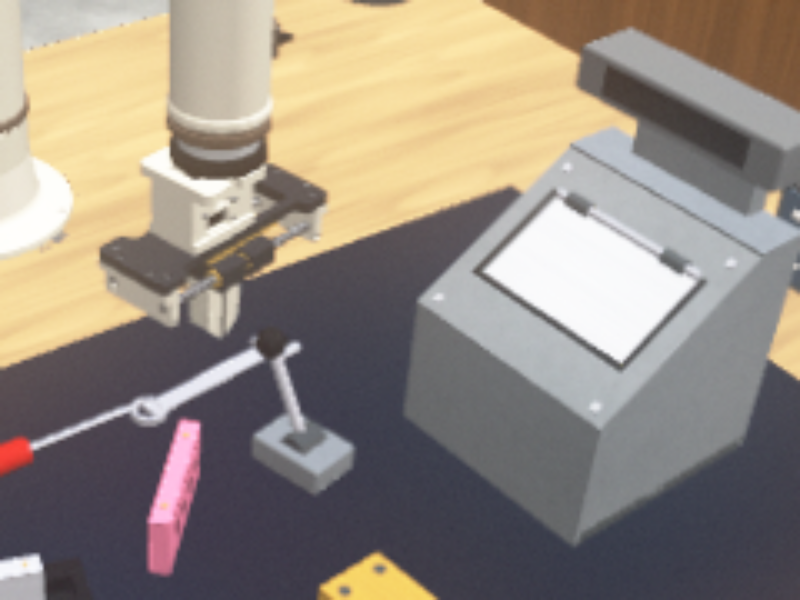

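>>> {"op": "send_rows", "data": {"targets": [[[0.05,0,-0.4,0,0,0],[0,0,-0.4,0,0,0],[0,0,-0.4,0,0,0],[0,0,-0.4,0,0,0],[0,0,-0.4,0,0,0],[0,0,-0.3,0,0,0],[0,0,-0.2,0,0,0],[0,0,-0.1,0,0,0],[0,0,0,0,0,0]]]}}

```text
t: 17.55
eef_pos: [0.5106, 0.0578, 0.087]
tool_rot: [0.437, 0.556, -0.556, -0.437]
ft_force: [-0.1, 0.4, 0.3]
opening: 0.007
```

```bash
cat > lev.py <<'E'
from h import *
e=sense()['eef_pos']-B; print('along',e@AX,'side',e@AYL,sense()['ft_force'],sense()['t'])
for n in('top','scene'):
    im,d=get_image(n);P=cloud(n,d);E=P-B
    a=E@AX;s=E@AYL;z=P[...,2]
    m=(abs(a)<.08)&(abs(s)<.02)&(z>.085)&(z<.13)&(im.max(-1)<75)&(d>0); q=np.argwhere(m)
    if len(q): print(n,m.sum(),'ball surf along',np.percentile(a[m],[5,50,95]),'z',np.percentile(z[m],[5,50,95]))
E
python3 lev.py
```

```text
along 0.008868971749432247 side 0.00015074454843388304 [-0.0827081   0.44219376  0.34808752] 17.55
scene 72 ball surf along [0.02795223 0.04012762 0.04687706] z [0.10283322 0.11251905 0.1191635 ]
```

>>> {"op": "send_rows", "data": {"targets": [[[0,0,-0.07,0,0,0],[0,0,-0.07,0,0,0],[0,0,-0.06,0,0,0],[0,0,0,0,0,0]]]}}

```text
t: 18.15
eef_pos: [0.5185, 0.0598, 0.087]
tool_rot: [0.437, 0.556, -0.556, -0.437]
ft_force: [-0.5, -0.8, 0.0]
opening: 0.001
```

```bash
python3 lev.py
```

```text
along 0.017069057068699458 side 0.00018540157508164886 [-0.47304732 -0.79427341  0.00561529] 18.15
scene 74 ball surf along [0.03735369 0.04767661 0.05483956] z [0.09605929 0.1091833  0.1155389 ]
```

>>> {"op": "send_rows", "data": {"targets": [[[0,0,-0.05,0,0,0],[0,0,-0.04,0,0,0],[0,0,0,0,0,0]]]}}

```text
t: 18.62
eef_pos: [0.5219, 0.0606, 0.087]
tool_rot: [0.437, 0.556, -0.556, -0.437]
ft_force: [-0.8, -1.1, 0.0]
opening: 0.007
```

```bash
python3 lev.py
```

```text
along 0.02050565063323671 side 0.0001712277327190028 [-0.80141397 -1.1080042   0.04933365] 18.625
scene 74 ball surf along [0.04009111 0.05123649 0.05792423] z [0.09769644 0.10760143 0.11424   ]
```

Ball near its stop. Back off, rise, and check everything.

>>> {"op": "send_rows", "data": {"targets": [[[0,0,0.5,0,0,0],[0,0,1,0,0,0],[0,-0.8,0.3,0,0,0],[0,-1,0,0,0,0],[0,-1,0,0,0,0],[0,-1,0,0,0,0],[0,0,0,0,0,0]]]}}

```text
t: 19.6
eef_pos: [0.4545, 0.0439, 0.2425]
tool_rot: [0.439, 0.558, -0.554, -0.435]
ft_force: [-0.5, 0.1, -0.5]
opening: 0.003
```

```bash
python3 lev.py; python3 - <<'E'
from h import *
o=[]
im,d=get_image('scene');P=cloud('scene',d);E=P-M;L=np.stack([E@UP,E@EY,E@INN],-1)
f=(abs(L[...,0])<.04)&(abs(L[...,1])<.065)&(d>0); print('flap depth',np.percentile(L[f][:,2],[5,50,95]), 'lower edge',np.median(L[f&(L[...,0]<-.03)][:,2]))
t,d=get_image('top');cv2.imwrite('pics/end.png',np.hstack([cv2.resize(im[...,::-1],(400,300)),cv2.resize(t[...,::-1],(400,300))]))
E
```

```text
along -0.048902102068580484 side 8.924857135411419e-05 [-0.47397652  0.08870573 -0.47941264] 19.6
scene 78 ball surf along [0.03853122 0.05083427 0.05781239] z [0.09574753 0.10716178 0.1147128 ]
flap depth [-3.05594627e-03 -3.80468111e-06  3.24777450e-03] lower edge -2.129195080385983e-05
```

View pics/end.png

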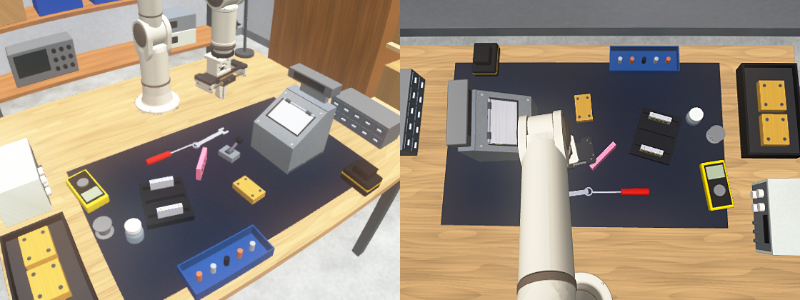

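The lever stays over, the flap is shut and the bystanders are in place, so I'm handing in.

```bash
python3 -c "
from h import *
print(job_done())"
```

```text
the job is handed in; nothing more can be done
None
```

The job is done and handed in at about 20 s of the 69 s allowed; no verdict came back.

- **Module:** I took the long module from the middle groove and pushed it square through the flap to about 55 mm deep. I released it with the fingers still holding the flap open. Before I withdrew, wrist-camera depth showed it lying flat on the well floor, its top face about 36 mm above the bench.
- **Flap:** After I withdrew, and again at the end, depth readings put it flush with the sloping face, with a median offset of 0 mm (±3 mm noise).
- **Start lever:** I swept it over with closed fingers. After I backed off, the ball's height put it at about 1.0 rad by estimate, with the ball staying where it was left. The top camera's view of the ball was blocked by the arm, so this rests on the scene camera alone.
- **Other things:** By eye in the last pictures, the short modules, the pink look-alike and everything else on the bench look unmoved. The gripper stood clear in the air, and no check failed or disagreed.

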